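Change the tape roll on the labelling stand and put its marker back

ROBOT

A 6-joint arm with a two-finger parallel gripper is mounted at the origin on a cart in front of the work surface, level with it; the furniture and walls round the work are solid. World frame = base frame: x ahead of the robot, y to its left, z up, the work surface at z = 0. Lengths are in m, angles in rad, forces in N, time in s.
With the tool pointing down it reaches from about 0.425 to 0.95 m from the base axis. Payload 3.5 kg.
Tool frame: the origin (TCP) lies on the centre line of the jaws, within the pads' length; the fingertips stand 19 mm ahead of it and the grasp point (between the pads) is the TCP; z points along the fingers, y is the line along which they close (so a half turn about z gives the same grasp; the last joint's range is limited). The gripper opens to 85 mm and grips with 20 to 120 N. Pads are 22 mm wide; open, the fingers measure 114 mm over their backs; the gripper's body (76 mm by 85 mm) begins 54 mm behind the grasp point. The pads swing forward as they close: fully open they stand 13 mm farther back than shut.
Start: joints at [-1.482, 0.286, 1.577, -0, 1.279, -0.15], TCP at [0.16, -0.656, 0.25] pointing down, gripper open.
Joint ranges: [-2.77, 2.77], [-0.9, 2.22], [0.21, 2.48], [-1.53, 4.67], [0.24, 2.81], [-2.84, 2.84]. Speed limits (rad/s): [2.79, 2.79, 3.14, 3.14, 3.14, 3.14].

INTERFACE

Orientations are given as a unit quaternion [x, y, z, w].
In Python, from plant import ctrl, imaging gives the robot as it stands. The module is installed in compiled form; this text tells all that it offers.
- The arm moves only by the shell command python3 -m handwheel 'ROWS' [OPENING] [FORCE]. ROWS is JSON, one flat list of numbers, 6 for each row, row after row: the shift along the world's x, y, z in units of 150 mm (1.0 is 150 mm), then the turn, a rotation vector about the world's x, y, z in units of 90 degrees (1.0 is 90 degrees). In form: [tx, ty, tz, rx, ry, rz, tx, ty, tz, rx, ry, rz, ...]. A call has 1 to 5 rows; each row shifts and turns the commanded pose from where the row before left it; what a row does not reach is not made up. A row lasts 1/12 s, in which the tool goes at most 41.7 mm and 7.16 degrees, less where a joint would pass 70% of its speed; a pose out of reach is approached as far as the arm can. A call with a number of a shift or a turn outside -1 to 1 is refused whole. A call with a gripper value outside its range is refused whole. OPENING is the opening, from 0 (shut) to 1 (fully open), set as the call begins (- or left out, the last holds). The fingers move at their own pace and stop on an object; FORCE is the grip in N (left out, the last holds). Time passes only in rows, so rows that do not move let the fingers close. It gives the time, the measured TCP pose, the force, the opening and the grip force at its end, in the units of the state.
- ctrl.get_state(): the state, without advancing time (a new reading comes with each control period).
- imaging.read_camera(name): name is "scene" or "side" or "wrist"; returns (picture, depth): 480x640x3 uint8, blue, green, red; 480x640 float32, m along the optical axis (not along the pixel's ray), 0 where there is no reading.
- imaging.get_calibration(name): a dict with "fovy" (degrees; the focal length in pixels is half the picture's height over the tangent of half this angle, whatever the lens; pixels are square), "cx", "cy" (the principal point, pixels), "distortion" ([k1, k2, p1, p2, k3] as OpenCV has them; the pictures are not rectified), "R" (3x3) and "t" (3): a world point X has camera coordinates R X + t. Camera axes: x right, y down, z forward; pixel columns grow to the right and rows downward; lengths in m; the calibration is good to about 2 mm. A picture is of the moment at which its call begins: read the wrist's pose just before it. get_calibration takes no time and is no camera call; for the wrist camera it gives the pose at the moment of the call.
- ctrl.sign_off(): hands the job in; it is judged then, once.
The state is a dict: "time": time; "qpos": joint angles; "dq": joint speeds; "joint_efforts": joint torques, N m; "eef_pos": TCP position; "tcp_rot": TCP orientation; "contact_force": force on the tool from outside, world axes, zero at the start; "wrist_torque": the same for the moment, N m; "opening": opening from 0.0 (shut) to 1.0 (fully open); "finger_force": force on a finger pad.
Only numpy, scipy, OpenCV 4.12 (cv2) and the standard library are available. Lean on these libraries where they do the work, as an engineer would, in place of code of your own. Each camera call takes 0.05 s, during which the arm holds its last target. There are 200 camera calls.

TASK

The labelling stand has run out of tape: lift the empty cardboard core off its spindle and put it in the white tray, then mount the new yellow roll on the spindle, its keyways over the two orange drive keys, so that it sits fully home on the platter. Lay the black marker flat in the free groove of the stand's pen rest, roughly centred and with its cap pointing the same way as the cap of the blue pen, which stays in its own groove.

Things in the scene. Friction and masses are not known exactly. Their poses are not given: they have to be found in the camera images.
- stand: Labelling stand, fixed: grey base plate 210 (x) by 200 (y) mm, top 10 mm up; origin mid underside, +x rear, +y left. Hub axis at (65, 0) mm. Dark pen rest in front: two combs (12 mm thick, at y = -45 and +45 mm, 28 mm high), each with two notches 17 mm wide; pens lie along y over both, clear space for fingers between. Tear-off blade bracket, 60 mm high, at x 18 to 70, y -98 to -80 mm.
- hub_seat (a point): Centre of the upper face of the hub's dark platter (68 mm across), 16 mm above the worktop; turns with the hub (light friction). The 24 mm thick aluminium spindle rises 52 mm above it, its last 10 mm rounded. At its foot two orange drive keys, on this frame's +x and -x sides: 4 mm wide, out to 16 mm from the axis, 12 mm high, pointed on top. A roll fully home lies on the platter.
- empty_core: Spent cardboard core: tube 38 mm high, 35 mm outside, 27 mm bore, 15 g, with two keyways through its wall, all along its height, on its +x and -x sides (7 mm wide at the bore). Starts seated on the hub over the keys. Origin: centre of its underside, z along the tube.
- core_mid (a point): Middle of the empty core (19 mm above its underside).
- tape_roll_new: New roll of yellow labelling tape, 56 mm across, 38 mm high, 90 g, standing on its flat side; cardboard core with 27 mm bore and the same two keyways on its +x and -x sides, so it fits the hub two ways, a half turn apart (either face down). Origin: centre of its underside, z along the bore.
- roll_mid (a point): Middle of the new roll (19 mm above its underside).
- core_tray: White open plastic tray for spent cores, 100 (x) by 104 (y) mm, 55 mm high, walls and floor 2 mm, fixed in place. Origin: middle of its underside.
- black_marker: Black marker lying on the worktop: 138 mm long along its x axis, 11 mm wide and high, 12 g. Origin: middle of its underside. The 50 mm cap with its clip is at the -x end; a white band goes round the body near the other end (+x).
- black_cap_end (a point): The cap end of the black marker, on its centre line, 69 mm from its middle.
- marker_mid (a point): Middle of the black marker, on its centre line.
- pen_groove (a point): Free (front) groove of the pen rest: the middle of the groove's floor line, halfway between the two combs, 16 mm above the worktop (6 mm above the base plate); axes as stand, the groove runs along y.
- blue_groove (a point): The same point of the other groove, 64 mm behind the free one, where the blue pen lies.
- blue_pen: White and blue pen lying in the rear groove, 138 mm long along its x axis, 11 mm wide and high, 12 g. Origin: middle of its underside. White cap with clip at the -x end; a blue band goes round the body near the other end (+x).
- blue_cap_end (a point): The cap end of the blue pen, on its centre line, 69 mm from its middle.
- pen_mid (a point): Middle of the blue pen, on its centre line.
Mind the look-alikes: they are no part of the job. Of the things that look like the black_marker, take the one that is farthest from the robot's base at the start.

How it is judged:
On the way, in this order (a step that is already met when the one before it is completed fails the run):
1. the empty core is in the white tray (x of core_mid in the frame of core_tray between -0.046 and 0.046 m and y of core_mid in the frame of core_tray between -0.048 and 0.048 m and z of core_mid in the frame of core_tray between 0 and 0.05 m), for 0.2 s.
2. the new roll sits fully home on the platter, over the drive keys (horizontal distance between roll_mid and hub_seat below 0.0035 m and angle between the z axis of tape_roll_new and the z axis of hub_seat, either way round below 0.06 rad and z of roll_mid in the frame of hub_seat between 0.0165 and 0.0215 m), for 0.2 s.
At the end, for the whole second after the job is handed in: Core in the tray. Roll on the platter within 2.5 mm, on the axis within 3.5 mm and upright. Marker down in the front groove: within 0.1 rad, 6 mm sideways, 20 mm lengthways, cap to the same side as the blue pen's, which still lies in its groove. All at rest (all of step 1 and all of step 2 and x of marker_mid in the frame of pen_groove between -0.006 and 0.006 m and y of marker_mid in the frame of pen_groove between -0.02 and 0.02 m and z of marker_mid in the frame of pen_groove between 0.002 and 0.0095 m and angle between the x axis of black_marker and the y axis of stand, either way round below 0.1 rad and y of black_cap_end in the frame of pen_groove below -0.03 m and x of pen_mid in the frame of blue_groove between -0.006 and 0.006 m and y of pen_mid in the frame of blue_groove between -0.02 and 0.02 m and z of pen_mid in the frame of blue_groove between 0.002 and 0.0095 m and y of blue_cap_end in the frame of blue_groove below -0.03 m and linear speed of each of empty_core, tape_roll_new, black_marker below 0.02 m/s); the robot touches nothing.
It also fails if it takes over 64 s, if anything falls off the work surface, if the arm or the gripper's body presses on something with over 40 N, if the wrist force passes 120 N, or if a joint passes its speed limit or range.

## Working session

There is one attempt and no reset: what is moved stays moved. The work goes in short steps, Python scripts to look and compute and a shell command to move; the robot and the scene stay as the last step left them, time stands still between calls to the robot, and variables do not carry over. Pictures are saved under pics/ and viewed, at most 10 in all, crops included, and the job is handed in when it is done.

```bash
mkdir -p pics
cat > h.py <<'E'
import numpy as np, cv2
from plant import ctrl, imaging
def K(c):
    f=240/np.tan(np.radians(c["fovy"])/2)
    return np.array([[f,0,c["cx"]],[0,f,c["cy"]],[0,0,1.]])
def shot(n,save=None):
    c=imaging.get_calibration(n); p,d=imaging.read_camera(n)
    if save: cv2.imwrite("pics/"+save,p)
    np.savez("last_"+n+".npz",p=p,d=d,**{k:np.array(v) for k,v in c.items()})
    return p,d,c
def load(n):
    z=np.load("last_"+n+".npz"); return z["p"],z["d"],{k:z[k] for k in z.files}
def ray(c,uv):
    uv=np.array(uv,float).reshape(-1,1,2)
    x=cv2.undistortPoints(uv,K(c),np.array(c["distortion"],float))[:,0]
    R=np.array(c["R"]); o=-R.T@np.array(c["t"])
    return o,np.c_[x,np.ones(len(x))]@R
def plane(c,uv,z):
    o,d=ray(c,uv); return o+d*((z-o[2])/d[:,2])[:,None]
def cloud(c,d):
    v,u=np.nonzero(d>0); o,r=ray(c,np.c_[u,v]); return u,v,o+r*d[v,u][:,None]
def proj(c,X):
    R=np.array(c["R"]);return cv2.projectPoints(np.array(X,float).reshape(-1,1,3),cv2.Rodrigues(R)[0],np.array(c["t"],float),K(c),np.array(c["distortion"],float))[0][:,0]
E
python3 - <<'E'
from h import *
a=[shot(n,n+"0.png") for n in("scene","side")]
for n in a: c=n[2];print(-np.array(c["R"]).T@c["t"],np.array(c["R"])[2],c["fovy"])
print(ctrl.get_state())
E
```

```text
[-0.34885812 -0.49943746  0.57161001] [ 0.76050716  0.45355807 -0.46466541] 45.190214237789974
[ 0.48465041 -1.033082    0.65617711] [-0.00246846  0.86268805 -0.5057304 ] 43.171724931074166
{'time': 0.1, 'qpos': array([-1.48199000e+00,  2.87106716e-01,  1.57806978e+00,  1.07346898e-05,
        1.27860815e+00, -1.50016843e-01]), 'dq': array([ 0.00166637, -0.00243523, -0.00444718, -0.00134571,  0.00251676,
       -0.00053662]), 'joint_efforts': array([ 7.38541767e-04, -4.07295012e+01, -2.93698078e+01, -1.33330500e-04,
        3.41758830e-03, -8.68306387e-06]), 'eef_pos': array([ 0.15964642, -0.65526175,  0.24904448]), 'tcp_rot': array([ 9.92878493e-01,  1.19126393e-01,  3.86737862e-05, -1.09532661e-03]), 'contact_force': array([ 0.23229269, -0.23327831, -0.78042975]), 'wrist_torque': array([-0.01717732,  0.03988384,  0.03361127]), 'finger_force': 0.0, 'opening': 0.9979505680852765}
```

View pics/scene0.png

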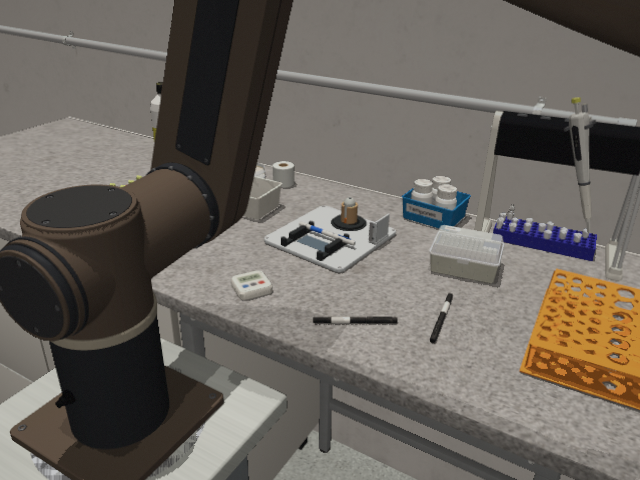

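View pics/side0.png

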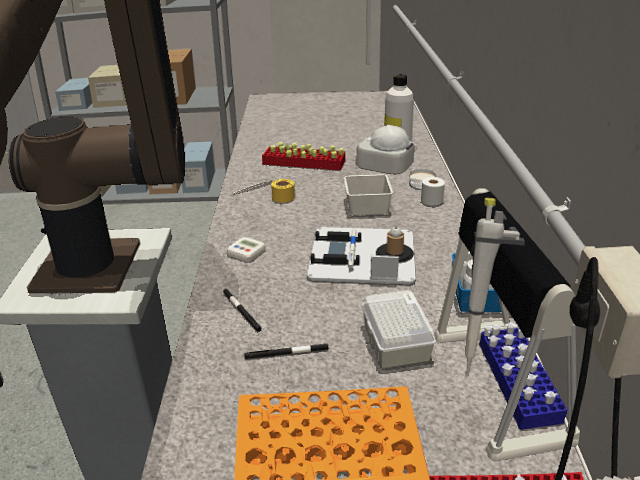

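The side view shows the stand near (365,255) with the core at (396,240), the tray at (368,195) and the yellow roll at (283,190). The two black markers are at (241,310) and (287,352).

Run:
```python
from h import *
for n in("side","scene"):
    p,d,c=load(n); hsv=cv2.cvtColor(p,cv2.COLOR_BGR2HSV)
    print(n)
    def blobs(m,box,z,name,amin=30):
        x0,y0,x1,y1=box; mm=np.zeros(m.shape,np.uint8); mm[y0:y1,x0:x1]=m[y0:y1,x0:x1]*255
        mm=cv2.morphologyEx(mm,cv2.MORPH_CLOSE,np.ones((3,3)))
        k,l,s,ce=cv2.connectedComponentsWithStats(mm)
        for i in range(1,k):
            if s[i,4]<amin: continue
            v,u=np.nonzero(l==i); P=plane(c,np.c_[u,v],z)[:,:2]
            r=cv2.minAreaRect(P.astype(np.float32)*1000)
            dd=d[v,u]; o,rr=ray(c,np.c_[u,v]); X=(o+rr*dd[:,None])[dd>0]
            print(name,s[i],"rect",np.round(r[0],1),np.round(r[1],1),round(r[2],1),"cloud",np.round(np.median(X,0),3) if len(X) else None,np.round(X.min(0),3),np.round(X.max(0),3))
    H,S,V=cv2.split(hsv)
    if n=="side":
        blobs(V<70,(215,280,340,365),.0055,"mark")
        blobs((H>18)&(H<35)&(S>120),(265,170,300,210),.038,"roll")
        blobs((H>5)&(H<22)&(S>70),(380,225,412,262),.035,"core",15)
        blobs((V<70),(305,225,420,270),.03,"dark",15)
        blobs((H>100)&(H<130)&(S>150),(340,225,365,270),.03,"blue",5)
    else:
        blobs(V<70,(300,285,470,350),.0055,"mark")
        blobs((H>5)&(H<22)&(S>70),(335,195,365,230),.035,"core",15)
        blobs((V<70),(265,205,395,265),.03,"dark",15)
# tray from side cloud
p,d,c=load("side"); u,v,X=cloud(c,d)
m=(u>335)&(u<400)&(v>165)&(v<220)&(X[:,2]>.048)&(X[:,2]<.06)
r=cv2.minAreaRect(X[m][:,:2].astype(np.float32)*1000);print("tray",r,X[m][:,2].max())
m=(u>262)&(u<302)&(v>170)&(v<210)&(X[:,2]>.033)&(X[:,2]<.045)
print("roll",cv2.minEnclosingCircle(X[m][:,:2].astype(np.float32)*1000))
m=(u>295)&(u<425)&(v>220)&(v<290)&(X[:,2]>.006)&(X[:,2]<.0135)
print("plate",cv2.minAreaRect(X[m][:,:2].astype(np.float32)*1000))
m=(u>380)&(u<412)&(v>220)&(v<262)&(X[:,2]>.058)
print("spindle",np.median(X[m],0),X[m].max(0))
m=(u>380)&(u<412)&(v>220)&(v<262)&(X[:,2]>.03)&(X[:,2]<.05)
print("core",X[m].min(0),X[m].max(0))
```

```text
side
mark [223 289  10  13  53] rect [ 316.  -117.8] [11.9 39.6] 27.9 cloud [ 0.315 -0.118  0.008] [ 0.305 -0.131 -0.001] [ 0.325 -0.102  0.012]
mark [234 305  27  27 192] rect [ 359.4 -188. ] [12.1 88.4] 32.1 cloud [ 0.36  -0.194  0.008] [ 0.33  -0.223 -0.002] [ 0.382 -0.147  0.015]
mark [311 344  17   8 110] rect [ 482.5 -272.9] [17.3 26.3] 89.8 cloud [ 0.482 -0.274  0.007] [ 0.469 -0.279 -0.003] [ 0.496 -0.268  0.011]
mark [245 348  64  12 336] rect [ 412.9 -282.5] [102.1  17.8] 7.4 cloud [ 0.4   -0.285  0.007] [ 0.362 -0.294 -0.003] [ 0.464 -0.275  0.013]
roll [271 179  24  24 431] rect [404.3 254.3] [ 55.5 126. ] 1.2 cloud [0.403 0.274 0.025] [ 0.369  0.261 -0.002] [0.431 0.378 0.04 ]
core [386 231  18  24 315] rect [639.5   6.1] [90.  33.5] 80.0 cloud [ 0.637 -0.004  0.037] [ 0.621 -0.012  0.013] [0.659 0.026 0.058]
dark [315 231  35  11 261] rect [514.4  46.7] [37.4 71.7] 83.3 cloud [0.521 0.064 0.018] [0.479 0.055 0.007] [0.55  0.095 0.029]
dark [356 233   5   9  36] rect [567.5  40.3] [32.8  8.2] 85.8 cloud [0.571 0.059 0.017] [0.565 0.054 0.009] [0.573 0.069 0.029]
dark [37
[... 1383 characters left out ...]
0 257] rect [494.5  55.3] [29.5 88.6] 83.3 cloud [0.51  0.063 0.019] [0.474 0.055 0.01 ] [0.559 0.076 0.03 ]
dark [317 239  30  22 269] rect [483.9 -32.1] [27.4 89.1] 82.7 cloud [ 0.499 -0.026  0.02 ] [ 0.465 -0.034  0.009] [ 0.551 -0.013  0.03 ]
tray ((603.1232299804688, 243.49717712402344), (103.16863250732422, 117.89256286621094), 2.0076799392700195) 0.057802885275127225
roll ((405.5862121582031, 293.0343322753906), 32.9890251159668)
plate ((574.8876342773438, 15.469482421875), (207.25701904296875, 208.738525390625), 83.40058135986328)
spindle [0.63573988 0.00190065 0.0624081 ] [0.64856431 0.01399205 0.06924937]
core [ 0.60183547 -0.08526597  0.03010882] [0.65613384 0.01800715 0.04991907]
```

Run:
```python
from h import *
a=np.array([.16,-.656]);b=np.array([.64,.005]);L=np.linalg.norm(b-a);e=(b-a)/L
for n in("side","scene"):
    p,d,c=load(n);u,v,X=cloud(c,d);q=X[:,:2]-a;s=q@e;w=q@[-e[1],e[0]]
    m=(X[:,2]>.1)&(s>.05)&(s<L+.05)&(abs(w)<.12)
    for i in np.nonzero(m)[0][::60]: print(n,u[i],v[i],np.round(X[i],2))
```

```text
side 0 0 [ 0.17 -0.44  0.59]
side 6 2 [ 0.18 -0.44  0.59]
side 8 4 [ 0.18 -0.44  0.59]
side 12 6 [ 0.19 -0.44  0.59]
side 15 8 [ 0.19 -0.44  0.58]
side 16 10 [ 0.19 -0.44  0.58]
side 16 12 [ 0.19 -0.44  0.58]
side 18 14 [ 0.19 -0.44  0.58]
side 17 16 [ 0.19 -0.44  0.57]
side 15 18 [ 0.19 -0.45  0.57]
side 12 20 [ 0.19 -0.45  0.57]
side 10 22 [ 0.19 -0.46  0.57]
side 6 24 [ 0.19 -0.46  0.57]
side 0 26 [ 0.19 -0.47  0.57]
side 28 27 [ 0.19 -0.42  0.56]
side 21 29 [ 0.19 -0.44  0.56]
side 13 31 [ 0.19 -0.46  0.56]
side 6 33 [ 0.19 -0.47  0.56]
side 33 34 [ 0.19 -0.41  0.55]
side 24 36 [ 0.19 -0.44  0.55]
side 19 38 [ 0.19 -0.45  0.55]
side 8 40 [ 0.19 -0.47  0.56]
side 33 41 [ 0.19 -0.41  0.54]
side 25 43 [ 0.19 -0.44  0.55]
side 16 45 [ 0.19 -0.46  0.55]
side 6 47 [ 0.19 -0.48  0.55]
side 30 48 [ 0.19 -0.43  0.54]
side 20 50 [ 0.19 -0.45  0.54]
side 8 52 [ 0.19 -0.48  0.55]
side 33 53 [ 0.19 -0.42  0.53]
side 22 55 [ 0.19 -0.45  0.54]
side 13 57 [ 0.19 -0.47  0.54]
side 4 59 [ 0.2  -0.49  0.54]
side 30 60 [ 0.19 -0.43  0.53]
side 22 62 [ 0.19 -0.45  0.53]
side 17 64 [ 0.19 -0.46  0.53]
side 14 66 [ 0.19 -0.47  0.53]
side 13 68 [ 0.19 -0.47  0.53]
side 14 70 [ 0.19 -0.47  0.53]
side 18 72 [ 0.19 -0.46  0.52]
side 25 74 [ 0.19 -0.44  0.52]
side 7 77 [ 0.19 -0.49  0.52]
side 17 79 [ 0.19 -0.47  0.52]
side 7 82 [ 0.19 -0.49  0.52]
side 5 85 [ 0.19 -0.49  0.52]
side 8 88 [ 0.19 -0.49  0.51]
side 1 92 [ 0.19 -0.51  0.52]
side 2 96 [ 0.19 -0.51  0.51]
side 3 101 [ 0.19 -0.5   0.51]
side 3 110 [ 0.2  -0.53  0.51]
side 2 120 [ 0.21 -0.54  0.5 ]
side 5 128 [ 0.2  -0.54  0.49]
side 1 136 [ 0.21 -0.55  0.49]
side 4 144 [ 0.21 -0.55  0.48]
side 0 156 [ 0.21 -0.56  0.47]
```

```bash
M="python3 -m handwheel"
python3 -m handwheel '[0.16,0.22,0,0,0,0,0.16,0.22,0,0,0,0,0.16,0.22,0,0,0,0,0.16,0.22,0,0,0,0,0.16,0.22,0,0,0,0]' 1 40
python3 -m handwheel '[0.16,0.22,0,0,0,0,0.16,0.22,0,0,0,0,0.16,0.22,0,0,0,0,0.16,0.22,0,0,0,0,0.16,0.22,0,0,0,0]'
python3 -m handwheel '[0.16,0.22,0,0,0,0,0.16,0.22,0,0,0,0,0.16,0.22,0,0,0,0,0.16,0.22,0,0,0,0,0.16,0.22,0,0,0,0]'
python3 -m handwheel '[0.16,0.22,0,0,0,0,0.16,0.22,0,0,0,0,0.16,0.22,0,0,0,0,0.1,0.1,0,0,0,0,0,0,0,0,0,0]'
python3 - <<'E'
from h import *
p,d,c=shot("wrist","w1.png"); print(-np.array(c["R"]).T@c["t"],np.array(c["R"]),c["fovy"])
s=ctrl.get_state();print(s["eef_pos"],s["tcp_rot"])
print(proj(c,[[.638,.006,.068]]))
E
```

```text
time: 0.52
eef_pos: [0.2803, -0.4889, 0.2496]
tcp_rot: [0.993, 0.119, -0.0, -0.001]
contact_force: [0.4, -0.6, -0.2]
opening: 0.998
finger_force: 0.0
time: 0.93
eef_pos: [0.4002, -0.3238, 0.2499]
tcp_rot: [0.993, 0.119, -0.0, -0.0]
contact_force: [-0.4, -0.8, 0.1]
opening: 1.0
finger_force: 0.0
time: 1.35
eef_pos: [0.5203, -0.1588, 0.25]
tcp_rot: [0.993, 0.119, -0.0, -0.0]
contact_force: [0.7, -0.3, 0.8]
opening: 0.996
finger_force: 0.0
time: 1.77
eef_pos: [0.6083, -0.0432, 0.2496]
tcp_rot: [0.993, 0.121, 0.0, -0.001]
contact_force: [-0.7, -0.7, 0.8]
opening: 1.006
finger_force: 0.0
[ 0.6727455  -0.02663491  0.37441122] [[ 2.40410796e-01 -9.70671073e-01 -5.63384546e-04]
 [-9.36989698e-01 -2.32220256e-01  2.61005861e-01]
 [-2.53481668e-01 -6.22207411e-02 -9.65337052e-01]] 63.0069511600447
[ 0.60717944 -0.04494489  0.24944817] [ 9.92666227e-01  1.20885238e-01 -6.94175312e-04 -1.98703397e-04]
[[269.61081849 164.76408501]]
```

View pics/w1.png

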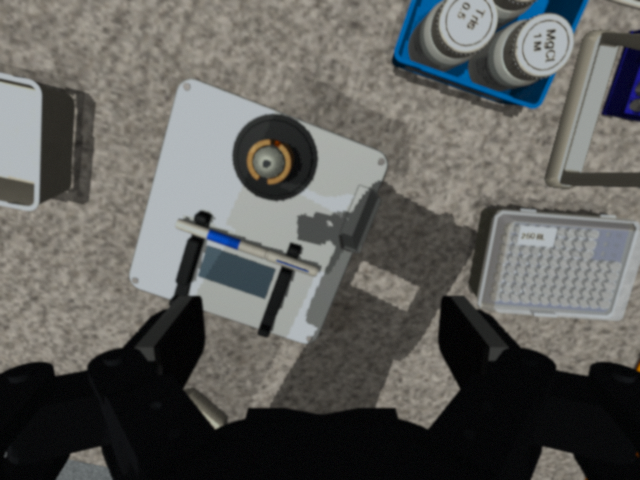

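The wrist view shows the hub with the core at (267,160), the blue pen in the rear groove from (180,222) to (318,270), and the combs at (190,260) and (280,290). The tray is at the left edge.

```bash
cat >> h.py <<'E'
def ell(c,m,z,name):
    """convex hull of mask -> plane z -> circle-ish fit"""
    v,u=np.nonzero(m); h=cv2.convexHull(np.c_[u,v].astype(np.float32))[:,0]
    P=(plane(c,h,z)[:,:2]*1000).astype(np.float32)
    A=np.c_[2*P,np.ones(len(P))]; x=np.linalg.lstsq(A,(P**2).sum(1),rcond=None)[0]
    r=np.sqrt(x[2]+x[0]**2+x[1]**2)
    print(name,"circle",np.round(x[:2],1),"r",round(float(r),1),"minEnc",np.round(np.r_[cv2.minEnclosingCircle(P)[0],cv2.minEnclosingCircle(P)[1]],1))
    return x[:2]/1000
def big(m,box):
    x0,y0,x1,y1=box; mm=np.zeros(m.shape,np.uint8); mm[y0:y1,x0:x1]=m[y0:y1,x0:x1]
    k,l,s,_=cv2.connectedComponentsWithStats(mm); return l==1+np.argmax(s[1:,4])
def yaw():
    from scipy.spatial.transform import Rotation as R
    s=ctrl.get_state(); y=R.from_quat(s["tcp_rot"]).as_matrix()
    return s["eef_pos"],np.degrees(np.arctan2(y[1,1],y[0,1])),y[:,2]
E
python3 - <<'E'
from h import *
p,d,c=load("wrist");H,S,V=cv2.split(cv2.cvtColor(p,cv2.COLOR_BGR2HSV))
b=(225,105,325,205)
ell(c,big(V<75,b),.016,"platter")
m=big((H>5)&(H<25)&(S>80),b)|((H>5)&(H<25)&(S>80)&(np.hypot(np.arange(640)[None]-270,np.arange(480)[:,None]-161)<30))
cc=ell(c,m,.054,"core")
th=np.arange(0,360,5);X=np.c_[cc[0]+.0155*np.cos(np.radians(th)),cc[1]+.0155*np.sin(np.radians(th)),0*th+.054]
q=np.round(proj(c,X)).astype(int);print([(t,int(S[v,u])) for t,(u,v) in zip(th,q)])
m=(V>60)&(S<70)
for n,uv,z in(("penends",[[178,221],[319,271]],.0225),("corners",[[186,80],[387,160],[132,285],[310,343]],.01)):
    print(n,np.round(plane(c,uv,z)*1000))
u,v,X=cloud(c,d);k=(u<100)&(v<230)&(X[:,2]>.05)&(X[:,2]<.058);print("tray rim",X[k].min(0),X[k].max(0))
k=(u>160)&(u<325)&(v>190)&(v<340)&(X[:,2]>.025)&(V[v,u]<60)&(X[:,2]<.031)
for s in(1,-1):
    kk=k&((X[:,1]-.015)*s>0);print("comb",cv2.minAreaRect(X[kk][:,:2].astype(np.float32)*1000))
print(yaw())
E
```

```text
platter circle [639.1   8.2] r 37.5 minEnc [639.3   8.3  38. ]
core circle [639.1   7.8] r 19.1 minEnc [639.3   7.4  20.1]
[(np.int64(0), 226), (np.int64(5), 160), (np.int64(10), 158), (np.int64(15), 144), (np.int64(20), 139), (np.int64(25), 139), (np.int64(30), 140), (np.int64(35), 138), (np.int64(40), 132), (np.int64(45), 132), (np.int64(50), 130), (np.int64(55), 130), (np.int64(60), 130), (np.int64(65), 130), (np.int64(70), 128), (np.int64(75), 130), (np.int64(80), 138), (np.int64(85), 139), (np.int64(90), 136), (np.int64(95), 136), (np.int64(100), 133), (np.int64(105), 129), (np.int64(110), 132), (np.int64(115), 137), (np.int64(120), 136), (np.int64(125), 139), (np.int64(130), 136), (np.int64(135), 136), (np.int64(140), 139), (np.int64(145), 139), (np.int64(150), 137), (np.int64(155), 144), (np.int64(160), 97), (np.int64(165), 8), (np.int64(170), 8), (np.int64(175), 15), (np.int64(180), 85), (np.int64(185), 145), (np.int64(190), 146), (np.int64(195), 148), (np.int64(200), 148), (np.int64(205), 148), (np.int64(210), 146), (np.int64(215), 148), (np.int64(220), 147), (np.int64(225),
[... 430 characters left out ...]
nt64(325), 142), (np.int64(330), 142), (np.int64(335), 139), (np.int64(340), 163), (np.int64(345), 205), (np.int64(350), 255), (np.int64(355), 255)]
penends [[562.  82.  23.]
 [546. -56.  23.]]
corners [[685.  98.  10.]
 [661. -91.  10.]
 [482. 121.  10.]
 [462. -67.  10.]]
tray rim [0.55174453 0.18546807 0.05001043] [0.65607222 0.22289172 0.05791126]
comb ((527.6431884765625, 66.0703125), (10.525771141052246, 96.57386016845703), 83.18677520751953)
comb ((517.7054443359375, -22.71112823486328), (11.119345664978027, 96.48397064208984), 83.44832611083984)
(array([ 0.60717944, -0.04494489,  0.24944817]), np.float64(-76.11362791870361), array([-1.42620939e-03,  2.26661207e-04, -9.99998957e-01]))
```

```bash
python3 -m handwheel '[0.106,0.176,0,0,0,0,0.106,0.176,0,0,0,0,0,0,-0.25,0,0,0,0,0,-0.25,0,0,0]' 0.8 | grep eef
python3 -m handwheel '[0,0,-0.25,0,0,0,0,0,-0.25,0,0,0,0,0,-0.2,0,0,0,0,0,-0.167,0,0,0,0,0,0,0,0,0]'
python3 -m handwheel '[0,0,0,0,0,0,0,0,0,0,0,0,0,0,0,0,0,0,0,0,0,0,0,0,0,0,0,0,0,0]' 0 30
python3 -m handwheel '[0,0,0,0,0,0,0,0,0,0,0,0,0,0,0.1,0,0,0,0,0,0.15,0,0,0,0,0,0.15,0,0,0]'
```

```text
eef_pos: [0.6406, 0.0057, 0.1779]
time: 2.57
eef_pos: [0.6328, 0.0052, 0.0382]
tcp_rot: [0.993, 0.118, -0.007, -0.002]
contact_force: [-1.7, -0.5, -0.5]
opening: 0.796
finger_force: 0.0
time: 2.98
eef_pos: [0.6398, 0.0072, 0.0486]
tcp_rot: [0.993, 0.119, 0.002, -0.001]
contact_force: [-1.2, 4.3, 1.3]
opening: 0.399
finger_force: 30.1
time: 3.4
eef_pos: [0.6388, 0.0061, 0.1073]
tcp_rot: [0.993, 0.119, 0.001, 0.0]
contact_force: [-0.3, -0.6, 0.1]
opening: 0.401
finger_force: 31.1
```

```bash
python3 -m handwheel '[0,0,0.2,0,0,0,-0.04,0.26,0,0,0,0,-0.04,0.26,0,0,0,0,-0.04,0.26,0,0,0,0,-0.04,0.26,0,0,0,0]' | grep eef
python3 -m handwheel '[-0.04,0.26,0,0,0,0,-0.04,0.26,0,0,0,0,0,0,0,0,0,0,0,0,0,0,0,0]' | grep -E "eef|opening"
python3 - <<'E'
from h import *
p,d,c=shot("wrist","w2.png");print(yaw());u,v,X=cloud(c,d)
k=(X[:,2]>.05)&(X[:,2]<.059)&(abs(X[:,0]-.603)<.07)&(abs(X[:,1]-.24)<.075)
print(cv2.minAreaRect(X[k][:,:2].astype(np.float32)*1000),X[k].min(0),X[k].max(0))
E
```

```text
eef_pos: [0.6155, 0.1628, 0.1387]
eef_pos: [0.6029, 0.2419, 0.1379]
opening: 0.403
(array([0.60320145, 0.2403948 , 0.13746224]), np.float64(-76.20328901508253), array([ 3.50875231e-03, -3.81122962e-04, -9.99993772e-01]))
((602.6182861328125, 240.78713989257812), (104.24022674560547, 108.51148986816406), 1.8953338861465454) [0.55009964 0.18616238 0.05000548] [0.65591871 0.29610046 0.05852332]
```

View pics/w2.png

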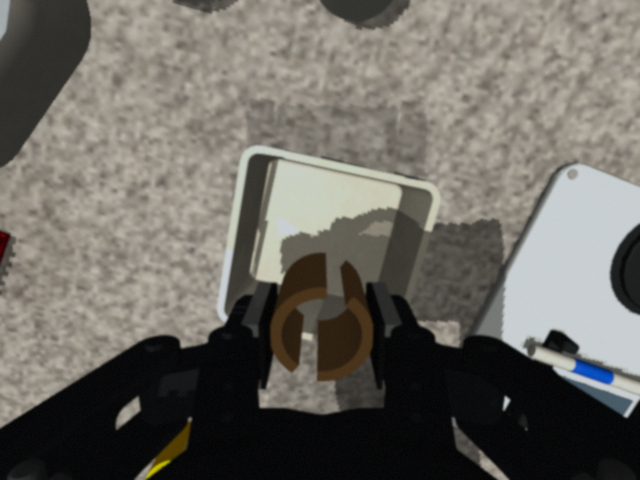

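The core is in the jaws at (322,320), above the tray, whose rim runs from (245,150) to (437,190).

```bash
python3 -m handwheel '[0,0,-0.25,0,0,0,0,0,-0.25,0,0,0,0,0,-0.167,0,0,0,0,0,0,0,0,0]' | grep -E "eef|contact"
python3 -m handwheel '[0,0,0,0,0,0,0,0,0,0,0,0,0,0,0,0,0,0]' 0.55
python3 -m handwheel '[0,0,0.2,0,0,0,0,0,0.27,0,0,0,0,0,0.27,0,0,0,0,0,0.27,0,0,0,-0.2,0.05,0.1,0,0,0]' | grep eef
python3 -m handwheel '[-0.26,0.05,0,0,0,0,-0.26,0.05,0,0,0,0,-0.26,0.05,0,0,0,0,-0.26,0.05,0,0,0,0,-0.26,0.05,0,0,0,0]' 1 | grep eef
python3 -m handwheel '[0,0,0,0,0,0,0,0,0,0,0,0]' | grep eef
python3 - <<'E'
from h import *
p,d,c=shot("wrist","w3.png");print(yaw());print(proj(c,[.404,.29,.038]))
E
```

```text
eef_pos: [0.6021, 0.2374, 0.0323]
contact_force: [-0.2, -0.4, -1.1]
time: 4.78
eef_pos: [0.6038, 0.2392, 0.037]
tcp_rot: [0.993, 0.119, 0.001, -0.0]
contact_force: [-0.7, 0.6, 0.2]
opening: 0.543
finger_force: 0.0
eef_pos: [0.5792, 0.2467, 0.2119]
eef_pos: [0.376, 0.2849, 0.203]
eef_pos: [0.376, 0.2852, 0.2028]
(array([0.37751691, 0.28519072, 0.20316611]), np.float64(-76.25491457407055), array([ 0.00317919,  0.00103314, -0.99999441]))
[[324.76722851 184.07245044]]
```

View pics/w3.png

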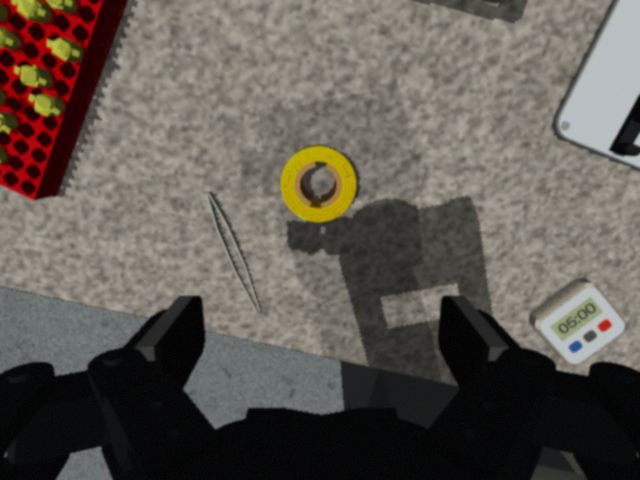

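The wrist view shows the yellow roll at (319,184) with keyway gaps near the top and bottom of the bore. Tweezers lie to its left, from (210,192) to (260,310).

```bash
cat >> h.py <<'E'
def gaps(c,p,xy,z,r):
    th=np.arange(0,360,3);t=np.radians(th);X=np.c_[xy[0]+r*np.cos(t),xy[1]+r*np.sin(t),0*t+z]
    q=proj(c,X).astype(np.float32); hsv=cv2.cvtColor(p,cv2.COLOR_BGR2HSV)
    s=cv2.remap(hsv,q[:,0],q[:,1],cv2.INTER_LINEAR)[:,0]
    print(r,"SV",[(int(a),int(b),int(cc)) for a,(_,b,cc) in zip(th,s)])
E
python3 - <<'E'
from h import *
p,d,c=load("wrist");H,S,V=cv2.split(cv2.cvtColor(p,cv2.COLOR_BGR2HSV))
m=big((H>20)&(H<35)&(S>150)&(V>100),(260,125,380,245))
cc=ell(c,m,.038,"roll")
u,v,X=cloud(c,d);k=m[v,u];print("z",np.percentile(X[k][:,2],[5,50,95]))
gaps(c,p,cc,.038,.0152);gaps(c,p,cc,.038,.0163)
E
```

```text
roll circle [402.5 294.8] r 28.2 minEnc [402.4 295.1  28.6]
z [0.03761257 0.03911082 0.04022046]
0.0152 SV [(0, 49, 55), (3, 30, 53), (6, 40, 54), (9, 47, 54), (12, 45, 54), (15, 50, 55), (18, 87, 65), (21, 129, 96), (24, 144, 133), (27, 143, 155), (30, 142, 161), (33, 144, 161), (36, 141, 162), (39, 140, 162), (42, 140, 162), (45, 141, 162), (48, 140, 162), (51, 141, 162), (54, 143, 161), (57, 143, 160), (60, 141, 160), (63, 140, 161), (66, 141, 161), (69, 141, 162), (72, 142, 160), (75, 143, 160), (78, 144, 159), (81, 146, 160), (84, 146, 159), (87, 144, 158), (90, 144, 159), (93, 145, 157), (96, 143, 158), (99, 141, 158), (102, 141, 159), (105, 139, 159), (108, 143, 157), (111, 145, 157), (114, 149, 156), (117, 145, 157), (120, 145, 156), (123, 144, 157), (126, 144, 157), (129, 143, 156), (132, 143, 156), (135, 148, 154), (138, 146, 153), (141, 147, 154), (144, 147, 154), (147, 144, 155), (150, 140, 158), (153, 142, 157), (156, 146, 153), (159, 146, 153), (162, 146, 153), (165, 147, 151), (168, 152, 144), (171, 165, 122), (174, 191, 90), (177, 228, 69), (180, 244, 66), (183, 252, 
[... 2279 characters left out ...]
59), (237, 153, 160), (240, 154, 160), (243, 154, 160), (246, 154, 160), (249, 155, 160), (252, 156, 160), (255, 157, 160), (258, 157, 159), (261, 156, 161), (264, 155, 161), (267, 155, 161), (270, 156, 161), (273, 157, 160), (276, 157, 161), (279, 159, 161), (282, 161, 160), (285, 156, 161), (288, 155, 161), (291, 155, 162), (294, 156, 162), (297, 158, 163), (300, 158, 163), (303, 156, 163), (306, 157, 164), (309, 154, 164), (312, 156, 164), (315, 155, 165), (318, 156, 165), (321, 156, 165), (324, 158, 164), (327, 162, 163), (330, 160, 164), (333, 160, 163), (336, 160, 163), (339, 161, 163), (342, 160, 165), (345, 157, 164), (348, 161, 160), (351, 167, 140), (354, 177, 110), (357, 172, 85)]
```

```bash
python3 -m handwheel '[0.173,0.064,0,0,0,0,0,0,-0.25,0,0,0,0,0,-0.25,0,0,0,0,0,-0.25,0,0,0,0,0,-0.2,0,0,0]' | grep -E "eef|contact"
python3 -m handwheel '[0,0,-0.1,0,0,0,0,0,-0.07,0,0,0,0,0,-0.053,0,0,0,0,0,0,0,0,0,0,0,0,0,0,0]' | grep -E "eef|contact"
python3 -m handwheel '[0,0,0,0,0,0,0,0,0,0,0,0,0,0,0,0,0,0,0,0,0,0,0,0,0,0,0,0,0,0]' 0 45
python3 -m handwheel '[0,0,0.1,0,0,0,0,0,0.2,0,0,0,0,0,0.25,0,0,0,0,0,0.25,0,0,0,0,0,0.25,0,0,0]'
python3 -m handwheel '[0.13,-0.21,0.1,0,0,-0.063,0.13,-0.21,0,0,0,-0.063,0.13,-0.21,0,0,0,-0.063,0.13,-0.21,0,0,0,0,0.13,-0.21,0,0,0,0]' | grep -E "eef|contact"
python3 -m handwheel '[0.13,-0.21,0,0,0,0,0.13,-0.21,0,0,0,0,0.13,-0.21,0,0,0,0,0.13,-0.21,0,0,0,0,0,0,0,0,0,0]' | grep -E "eef|contact"
python3 -m handwheel '[0,0,0,0,0,0,0,0,0,0,0,0]' | grep -E "eef|contact"
python3 - <<'E'
from h import *
p,d,c=shot("wrist","w4.png");print(yaw());print(proj(c,[.6392,.0079,.016]))
E
```

```text
eef_pos: [0.4048, 0.2939, 0.0575]
contact_force: [-0.5, -0.1, -0.4]
eef_pos: [0.4048, 0.2948, 0.0266]
contact_force: [-0.0, -0.3, -0.1]
time: 7.08
eef_pos: [0.4046, 0.2951, 0.0276]
tcp_rot: [0.993, 0.119, 0.001, -0.0]
contact_force: [-0.8, -1.3, 5.8]
opening: 0.645
finger_force: 47.5
time: 7.5
eef_pos: [0.4028, 0.2943, 0.1849]
tcp_rot: [0.993, 0.119, -0.0, 0.0]
contact_force: [0.2, -0.0, -1.7]
opening: 0.643
finger_force: 48.1
eef_pos: [0.5013, 0.1357, 0.1989]
contact_force: [0.0, 1.0, -1.7]
eef_pos: [0.5817, 0.0058, 0.1989]
contact_force: [-0.0, -0.8, -1.2]
eef_pos: [0.5783, 0.0114, 0.1979]
contact_force: [0.2, -0.3, -2.0]
(array([0.57816316, 0.01193093, 0.19797963]), np.float64(-93.29180331452662), array([-9.29415392e-04,  5.46045011e-04, -9.99999419e-01]))
[[322.03921108 137.11406964]]
```

View pics/w4.png

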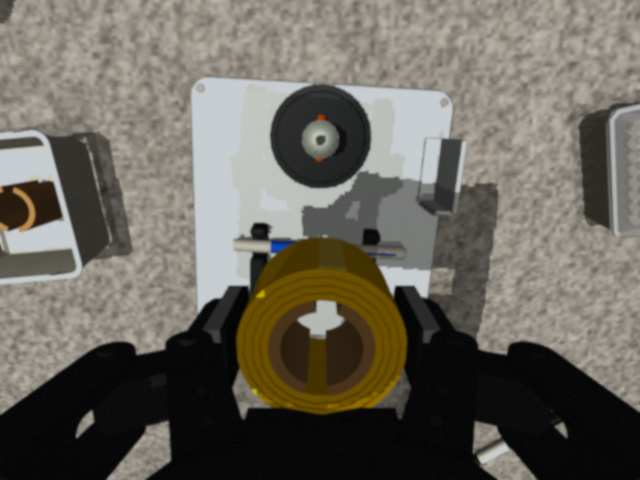

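The core lies in the tray at (20,210). The roll is held at (321,345), and the hub is at (320,137) with its orange keys at (321,117) and (319,157).

Run:
```python
from h import *
p,d,c=load("wrist");H,S,V=cv2.split(cv2.cvtColor(p,cv2.COLOR_BGR2HSV))
m=((H<14)&(S>140)&(V>90)).astype(np.uint8); m[:105]=0;m[170:]=0;m[:,:295]=0;m[:,345:]=0
k,l,s,ce=cv2.connectedComponentsWithStats(m);P=[]
for i in range(1,k):
    if s[i,4]>3: q=plane(c,[ce[i]],.025)[0];P.append(q);print("key",s[i],ce[i],np.round(q*1000,1))
v=P[0]-P[1];print("key angle",np.degrees(np.arctan2(v[1],v[0])))
ell(c,big(V<62,(262,78,380,195)),.016,"platter")
g=big((V>85)&(S<50),(296,115,345,160)); vv,uu=np.nonzero(g);print("spindle px",len(uu),np.round(plane(c,[[uu.mean(),vv.mean()]],.060)*1000,1))
e=cv2.fitEllipse(cv2.convexHull(np.c_[uu,vv].astype(np.float32)));print(e,np.round(plane(c,[e[0]],.058)*1000,1))
# held roll: top face
u,v,X=cloud(c,d);k=(u>235)&(u<410)&(v>270)&(v<415)&(X[:,2]>.195)&(S[v,u]>100)
print("rolltop z",np.median(X[k][:,2]),X[k].min(0),X[k].max(0),cv2.minEnclosingCircle(X[k][:,:2].astype(np.float32)*1000))
xy,_=cv2.minEnclosingCircle(X[k][:,:2].astype(np.float32));gaps(c,p,xy,np.median(X[k][:,2]),.0155)
```

```text
key [318 115   7   5  34] [320.91176471 117.05882353] [653.5   7.9  25. ]
key [316 158   7   4  22] [318.81818182 159.22727273] [623.5  11.3  25. ]
key angle -6.380364715237096
platter circle [638.8   9.2] r 37.2 minEnc [638.8   9.2  37.5]
spindle px 999 [[639.2   9.8  60. ]]
((319.4042053222656, 138.5469970703125), (35.72147750854492, 37.8204231262207), 8.260594367980957) [[639.2   9.7  58. ]]
rolltop z 0.2093082072081291 [ 0.55058813 -0.01677703  0.19501657] [0.60355591 0.04049601 0.26345478] ((578.4154052734375, 12.151594161987305), 30.484230041503906)
0.0155 SV [(0, 227, 109), (3, 245, 106), (6, 255, 103), (9, 254, 103), (12, 255, 102), (15, 252, 103), (18, 252, 103), (21, 253, 102), (24, 251, 99), (27, 246, 97), (30, 238, 96), (33, 239, 95), (36, 235, 92), (39, 222, 90), (42, 216, 87), (45, 196, 85), (48, 194, 83), (51, 190, 81), (54, 176, 77), (57, 171, 75), (60, 164, 74), (63, 164, 73), (66, 162, 73), (69, 163, 72), (72, 160, 73), (75, 160, 72), (78, 157, 72), (81, 162, 72), (84, 161, 72), (87, 157, 72), (90, 162, 73), (93, 159, 72), (96, 158, 73), (99, 164, 72), (102, 161, 73
[... 671 characters left out ...]
7), (231, 161, 69), (234, 159, 72), (237, 159, 72), (240, 158, 73), (243, 161, 72), (246, 158, 72), (249, 157, 72), (252, 165, 71), (255, 163, 72), (258, 158, 72), (261, 159, 72), (264, 156, 72), (267, 157, 72), (270, 159, 72), (273, 158, 73), (276, 160, 72), (279, 160, 70), (282, 156, 73), (285, 158, 74), (288, 165, 72), (291, 160, 73), (294, 163, 73), (297, 163, 74), (300, 177, 76), (303, 188, 79), (306, 190, 81), (309, 193, 82), (312, 208, 86), (315, 214, 87), (318, 222, 90), (321, 232, 94), (324, 240, 97), (327, 248, 98), (330, 252, 98), (333, 255, 101), (336, 255, 102), (339, 231, 105), (342, 199, 112), (345, 223, 109), (348, 221, 110), (351, 217, 110), (354, 229, 109), (357, 218, 109)]
```

Run:
```python
from h import *
p,d,c=load("wrist");H,S,V=cv2.split(cv2.cvtColor(p,cv2.COLOR_BGR2HSV))
print([(int(v),int(H[v,285]),int(S[v,285]),int(V[v,285])) for v in range(330,360,6)],[(u,int(H[350,u]),int(S[350,u]),int(V[350,u])) for u in range(236,300,4)])
b=(235,290,410,412)
m=big((H<20)&(S>80)&(V>30),b); print(m.sum(),[ (int(x.min()),int(x.max())) for x in np.nonzero(m)[::-1]])
ell(c,m,.2093,"card outer (r~17.5)")
y=(H>=20)&(H<35)&(S>150)&(V>40);y[:300]=0;y[420:]=0
vv,uu=np.nonzero(y);h=cv2.convexHull(np.c_[uu,vv].astype(np.float32))[:,0];P=plane(c,h,.2093)[:,:2]*1000
k=P[:,0]<580;Q=P[k];x=np.linalg.lstsq(np.c_[2*Q,np.ones(len(Q))],(Q**2).sum(1),rcond=None)[0];print("lower half outer",x[:2],np.sqrt(x[2]+x[:2]@x[:2]),len(Q))
```

```text
[(330, 18, 166, 60), (336, 16, 162, 41), (342, 16, 159, 40), (348, 15, 162, 41), (354, 18, 155, 41)] [(236, 22, 228, 48), (240, 22, 255, 108), (244, 22, 255, 93), (248, 22, 255, 106), (252, 21, 255, 95), (256, 23, 255, 107), (260, 22, 255, 94), (264, 22, 255, 106), (268, 18, 187, 82), (272, 16, 157, 73), (276, 15, 159, 72), (280, 15, 154, 53), (284, 16, 152, 42), (288, 16, 164, 42), (292, 17, 164, 42), (296, 17, 168, 44)]
3125 [(325, 374), (303, 394)]
card outer (r~17.5) circle [574.7   7.2] r 13.8 minEnc [575.3   8.5  16.7]
lower half outer [577.20519715  12.20971697] 28.240429717313287 23
```

```bash
python3 -m handwheel '[0.206,-0.01,0,0,0,0.017,0.206,-0.01,0,0,0,0.017,0,0,-0.25,0,0,0,0,0,-0.25,0,0,0,0,0,-0.1,0,0,0]' | grep -E "eef|contact"
python3 -m handwheel '[0,0,0,0,0,0,0,0,0,0,0,0,0,0,0,0,0,0]' | grep -E "eef|contact"
python3 -m handwheel '[0,0,-0.05,0,0,0,0,0,-0.05,0,0,0,0,0,-0.04,0,0,0,0,0,-0.03,0,0,0,0,0,0,0,0,0]' | grep -E "eef|contact"
python3 -m handwheel '[0,0,0,0,0,0]' | grep -E "eef|contact"
```

```text
eef_pos: [0.6373, 0.0103, 0.1029]
contact_force: [-1.7, 0.1, -1.7]
eef_pos: [0.6417, 0.0089, 0.1104]
contact_force: [1.0, 1.0, -0.3]
eef_pos: [0.64, 0.0081, 0.0813]
contact_force: [0.4, 0.4, -1.3]
eef_pos: [0.6404, 0.008, 0.0822]
contact_force: [-1.1, 0.5, -0.8]
```

```bash
python3 -m handwheel '[0,0,-0.05,0,0,0,0,0,-0.05,0,0,0,0,0,-0.04,0,0,0,0,0,-0.02,0,0,0,0,0,0,0,0,0]' | grep -E "eef|contact"
python3 -m handwheel '[0,0,-0.03,0,0,0,0,0,-0.03,0,0,0,0,0,-0.02,0,0,0,0,0,0,0,0,0]' | grep -E "eef|contact"
python3 -m handwheel '[0,0,0,0,0,0]' | grep -E "eef|contact"
```

```text
eef_pos: [0.6401, 0.0082, 0.0573]
contact_force: [0.3, -0.1, -1.4]
eef_pos: [0.6402, 0.0081, 0.0457]
contact_force: [0.1, 0.3, -0.6]
eef_pos: [0.6405, 0.0081, 0.0464]
contact_force: [-1.5, -0.4, -1.9]
```

Over the keys with no resistance. Lower the last 3 mm, release, back off and look.

```bash
python3 -m handwheel '[0,0,-0.012,0,0,0,0,0,-0.01,0,0,0,0,0,0,0,0,0]' | grep -E "eef|contact"
python3 -m handwheel '[0,0,0,0,0,0,0,0,0,0,0,0,0,0,0,0,0,0,0,0,0,0,0,0]' 0.85 | grep -E "eef|contact|opening"
python3 -m handwheel '[0,0,0.1,0,0,0,0,0,0.25,0,0,0,0,0,0.25,0,0,0,0,0,0.25,0,0,0,-0.25,-0.05,0.2,0,0,0]' | grep eef
python3 -m handwheel '[-0.2,0,0,0,0,0,0,0,0,0,0,0,0,0,0,0,0,0]' 1 | grep eef
python3 - <<'E'
from h import *
p,d,c=shot("wrist","w5.png");H,S,V=cv2.split(cv2.cvtColor(p,cv2.COLOR_BGR2HSV));print(yaw())
m=big((H>20)&(H<35)&(S>150)&(V>60),(200,50,450,300))
ell(c,m,.054,"roll");u,v,X=cloud(c,d);k=m[v,u];print("z",np.percentile(X[k][:,2],[5,50,95]))
k=(V[v,u]>180)&(X[:,2]<.02)&(X[:,2]>.0);print("plate z",np.median(X[k][:,2]))
E
```

```text
eef_pos: [0.641, 0.008, 0.0438]
contact_force: [-0.2, 0.2, -1.1]
eef_pos: [0.6409, 0.008, 0.0437]
contact_force: [0.8, -0.1, 0.0]
opening: 0.85
eef_pos: [0.6133, 0.0015, 0.2032]
eef_pos: [0.5777, 0.0018, 0.198]
(array([0.57864121, 0.00167018, 0.19765955]), np.float64(-90.27421715295301), array([ 1.69466986e-03, -2.02604602e-04, -9.99998544e-01]))
roll circle [638.5   8.7] r 28.5 minEnc [638.5   8.7  28.6]
z [0.01739885 0.05505986 0.05630256]
plate z 0.010995882003994484
```

View pics/w5.png

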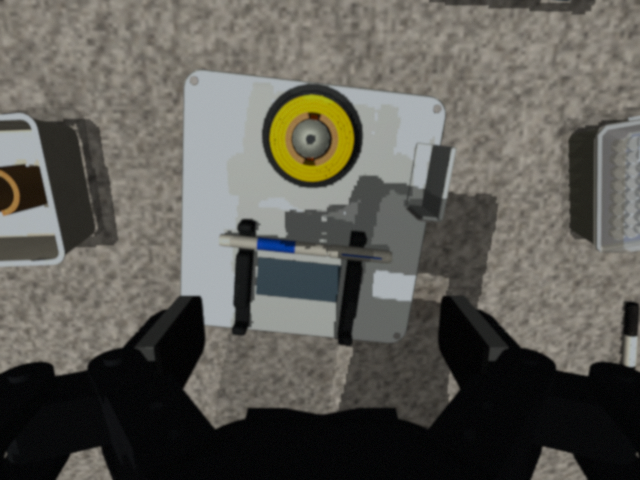

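The roll sits home on the platter at (312,138), with the keys in its keyways. The combs are at (245,277) and (352,290), the blue pen is undisturbed, and the marker is at the far right.

```bash
python3 - <<'E'
from h import *
p,d,c=load("wrist");H,S,V=cv2.split(cv2.cvtColor(p,cv2.COLOR_BGR2HSV))
hub=np.array([.6390,.0088]);u,v,X=cloud(c,d)
k=(X[:,2]>.026)&(X[:,2]<.031)&(V[v,u]<70)&(u>220)&(u<375)&(v>210)&(v<350)
Y=X[k];A=Y[Y[:,1]>.02][:,:2];B=Y[Y[:,1]<.02][:,:2]
yA=np.median(A,0);rA=cv2.minAreaRect((A*1000).astype(np.float32));rB=cv2.minAreaRect((B*1000).astype(np.float32));print(rA,rB)
dv=np.array(rA[0])-rB[0];th=np.arctan2(dv[1],dv[0])-np.pi/2;print("stand yaw",np.degrees(th),np.linalg.norm(dv))
# plate corners based yaw
ex=np.array([np.cos(th),np.sin(th)]);ey=np.array([-ex[1],ex[0]]);o=hub-.065*ex
k=(V[v,u]<70)&(u>215)&(u<380)&(v>205)&(v<350)
q=(X[:,:2]-o);sx=q@ex;sy=q@ey
for y0 in(.045,-.045):
    kk=k&(abs(sy-y0)<.004);b=np.round(np.array([ [x,(X[kk&(abs(sx-x)<.0015)][:,2]*1000).max(initial=0)] for x in np.arange(-.105,.006,.003)])*[1000,1]);print(y0,b.astype(int).tolist())
pen=(X[:,2]>.019)&(X[:,2]<.032)&(u>215)&(u<395)&(v>225)&(v<268)&(V[v,u]>100);print("pen sx,sy",np.median(sx[pen]),sy[pen].min(),sy[pen].max(),"n",pen.sum())
for s in(-.084,-.020):print(s,o+s*ex)
E
python3 -m handwheel '[-0.14,-0.21,0,0,0,0.049,-0.14,-0.21,0,0,0,0.049,-0.14,-0.21,0,0,0,0,-0.14,-0.21,0,0,0,0,-0.14,-0.21,0,0,0,0]' | grep eef
python3 -m handwheel '[-0.14,-0.21,0,0,0,0,-0.14,-0.21,0,0,0,0,-0.14,-0.21,0,0,0,0,-0.14,-0.21,0,0,0,0,0,0,0,0,0,0]' | grep eef
python3 -m handwheel '[0,0,0,0,0,0,0,0,0,0,0,0]' | grep eef
python3 - <<'E'
from h import *
p,d,c=shot("wrist","w6.png");print(yaw(),proj(c,[[.427,-.281,.005]]))
E
```

```text
((525.2982788085938, 61.99958801269531), (48.1983528137207, 94.19818878173828), 65.99710083007812) ((519.0393676757812, -22.295520782470703), (95.3882827758789, 48.20854187011719), 16.729536056518555)
stand yaw -4.246419006334472 84.52715146837328
0.045 [[-105, 0], [-102, 0], [-99, 29], [-96, 29], [-93, 30], [-90, 28], [-87, 17], [-84, 18], [-81, 18], [-78, 18], [-75, 17], [-72, 30], [-69, 30], [-66, 30], [-63, 30], [-60, 30], [-57, 30], [-54, 30], [-51, 30], [-48, 30], [-45, 30], [-42, 31], [-39, 30], [-36, 30], [-33, 30], [-30, 30], [-27, 29], [-24, 0], [-21, 0], [-18, 11], [-15, 23], [-12, 18], [-9, 30], [-6, 30], [-3, 31], [0, 0], [3, 0]]
-0.045 [[-105, 0], [-102, 29], [-99, 29], [-96, 29], [-93, 25], [-90, 18], [-87, 18], [-84, 18], [-81, 0], [-78, 28], [-75, 30], [-72, 30], [-69, 30], [-66, 30], [-63, 29], [-60, 30], [-57, 30], [-54, 30], [-51, 30], [-48, 30], [-45, 30], [-42, 30], [-39, 30], [-36, 31], [-33, 30], [-30, 28], [-27, 28], [-24, 31], [-21, 31], [-18, 27], [-15, 0], [-12, 31], [-9, 30], [-6, 29], [-3, 0], [0, 0], [3, 0]]
pen sx,sy -0.019853554754571536 -0.0658703052124761 0.06833909890412682 n 1111
-0.084 [0.49040903 0.01983288]
-0.02 [0.55423334 0.01509392]
eef_pos: [0.4735, -0.1574, 0.1968]
eef_pos: [0.3877, -0.2872, 0.1972]
eef_pos: [0.3902, -0.2821, 0.1966]
(array([ 0.39037537, -0.28146093,  0.19655496]), np.float64(-81.40134419134093), array([-2.84905769e-05,  7.03174756e-04, -9.99999752e-01])) [[327.56393228 168.74854881]]
```

View pics/w6.png

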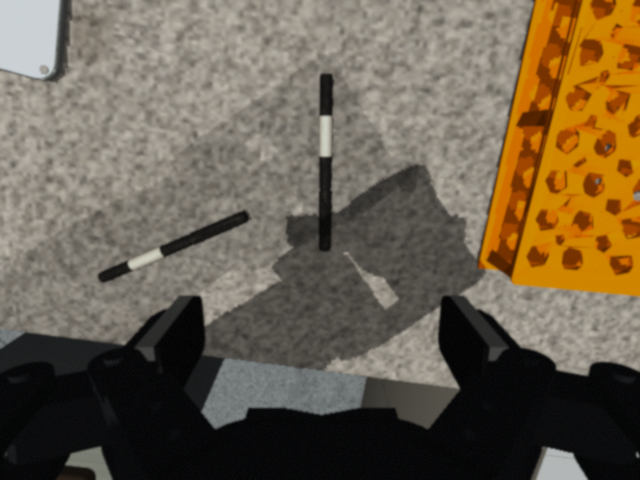

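The marker to take runs from (326,75) to (324,248). Its white band is towards the far (+x) end, so the cap is the near end. The look-alike is at lower left.

Run:
```python
from h import *
p,d,c=load("wrist");H,S,V=cv2.split(cv2.cvtColor(p,cv2.COLOR_BGR2HSV))
m=((V<45)|((V>170)&(S<40)));m=big(cv2.morphologyEx(m.astype(np.uint8),cv2.MORPH_CLOSE,np.ones((5,5))),(305,60,345,262))
v,u=np.nonzero(m);P=(plane(c,np.c_[u,v],.0055)[:,:2]*1000).astype(np.float32);print(len(u),cv2.minAreaRect(P))
l=cv2.fitLine(P,cv2.DIST_L2,0,.01,.01).ravel();print(l,np.degrees(np.arctan2(l[1],l[0])))
t=(P-l[2:])@l[:2];print("ends",l[2:]+t.min()*l[:2],l[2:]+t.max()*l[:2],"mid",l[2:]+(t.min()+t.max())/2*l[:2],np.ptp(t));print(yaw()[:2])
# does it take black pixels only?
b=(V>130)&m;vv,uu=np.nonzero(b);print("band",plane(c,[[uu.mean(),vv.mean()]],.0055)*1000,b.sum())
```

```text
1909 ((427.6386413574219, -278.63897705078125), (137.633544921875, 10.805135726928711), 8.346214294433594)
[ 9.9011624e-01  1.4024931e-01  4.2794162e+02 -2.7887894e+02] 8.062272
ends [ 359.52393 -288.57025] [ 495.83142 -269.2624 ] mid [ 427.67767 -278.91632] 137.6682
(array([ 0.39037537, -0.28146093,  0.19655496]), np.float64(-81.40134419134093))
band [[ 452.08452231 -275.07067791    5.5       ]] 361
```

```bash
python3 -m handwheel '[0.249,0.018,0,0,0,0,0,0,-0.25,0,0,0,0,0,-0.25,0,0,0,0,0,-0.25,0,0,0,0,0,-0.2,0,0,0]' 0.4 30 | grep -E "eef|contact"
python3 -m handwheel '[0,0,-0.1,0,0,0,0,0,-0.06,0,0,0,0,0,-0.04,0,0,0,0,0,0,0,0,0,0,0,0,0,0,0]' | grep -E "eef|contact"
python3 -m handwheel '[0,0,0,0,0,0,0,0,0,0,0,0,0,0,0,0,0,0,0,0,0,0,0,0,0,0,0,0,0,0]' 0 30
python3 -m handwheel '[0,0,0,0,0,0,0,0,0.05,0,0,0,0,0,0.1,0,0,0,0,0,0.2,0,0,0,0,0,0.25,0,0,0]'
```

```text
eef_pos: [0.4275, -0.2766, 0.0516]
contact_force: [0.0, 0.2, -0.4]
eef_pos: [0.428, -0.2793, 0.0252]
contact_force: [-0.2, 0.3, -0.5]
time: 14.15
eef_pos: [0.428, -0.2801, 0.0258]
tcp_rot: [0.997, 0.074, 0.001, 0.001]
contact_force: [-0.1, 0.8, 6.7]
opening: 0.113
finger_force: 30.9
time: 14.57
eef_pos: [0.4249, -0.2774, 0.1126]
tcp_rot: [0.997, 0.074, -0.002, -0.003]
contact_force: [0.1, 0.1, 0.2]
opening: 0.106
finger_force: 30.2
```

```bash
python3 -m handwheel '[0,0,0.25,0,0,0,0.0382,0.1852,0.05,0,0,0.0759,0.0382,0.1852,0,0,0,0.0759,0.0382,0.1852,0,0,0,0.0759,0.0382,0.1852,0,0,0,0.0759]' | grep eef
python3 -m handwheel '[0.0382,0.1852,0,0,0,0.0759,0.0382,0.1852,0,0,0,0.0759,0.0382,0.1852,0,0,0,0.0759,0.0382,0.1852,0,0,0,0.0759,0.0382,0.1852,0,0,0,0.0759]' | grep eef
python3 -m handwheel '[0.0382,0.1852,0,0,0,0.0759,0.0382,0.1852,0,0,0,0.0759,0,0,0,0,0,0,0,0,0,0,0,0,0,0,0,0,0,0]' | grep -E "eef|opening"
python3 - <<'E'
from h import *
p,d,c=shot("wrist","w7.png");print(yaw())
E
```

```text
eef_pos: [0.4496, -0.167, 0.1599]
eef_pos: [0.4781, -0.0278, 0.1593]
eef_pos: [0.4896, 0.0262, 0.1591]
opening: 0.109
(array([0.48968174, 0.02580269, 0.15915398]), np.float64(-6.387775343931066), array([-3.63750116e-04, -3.27788409e-04, -9.99999880e-01]))
```

View pics/w7.png

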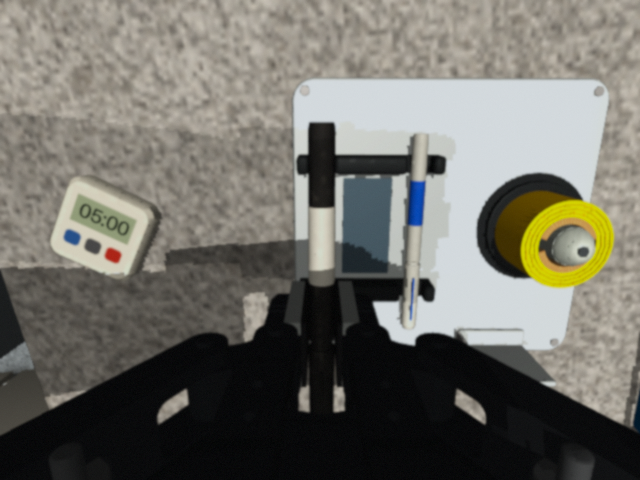

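The marker is held with its band end towards +y, the same way as the blue pen, and lies parallel to the stand. Next, compare its axis with the blue pen's line minus 64 mm.

Run:
```python
from h import *
p,d,c=load("wrist");H,S,V=cv2.split(cv2.cvtColor(p,cv2.COLOR_BGR2HSV))
u,v,X=cloud(c,d)
k=(u>295)&(u<345)&(v>115)&(v<275)&(X[:,2]>.12)&(X[:,2]<.16);print("marker top z",np.median(X[k][:,2]),k.sum())
zc=.1393
P=(plane(c,np.c_[u[k],v[k]],zc+.002)[:,:2]*1000).astype(np.float32)
l=cv2.fitLine(P,cv2.DIST_L2,0,.01,.01).ravel();l=l*(np.sign(l[1]) if 0 else 1);print("marker",l,np.degrees(np.arctan2(l[1],l[0])))
t=(P-l[2:])@l[:2];e=max((l[2:]+t.min()*l[:2],l[2:]+t.max()*l[:2]),key=lambda q:q[1]);print("band end",e)
k=(u>395)&(u<435)&(v>125)&(v<335)&(X[:,2]>.020)&(X[:,2]<.032)&((V[v,u]>90)|(S[v,u]>120))
Q=(plane(c,np.c_[u[k],v[k]],.0215)[:,:2]*1000).astype(np.float32)
L=cv2.fitLine(Q,cv2.DIST_HUBER,0,.01,.01).ravel();print("pen",L,np.degrees(np.arctan2(L[1],L[0])))
th=np.radians(-6.65);ex=np.array([np.cos(th),np.sin(th)]);ey=np.array([-ex[1],ex[0]])
o=np.array([639,8.8])-65*ex
f=lambda q:((q-o)@ex,(q-o)@ey)
print("stand coords: pen",f(L[2:]),"band end",f(e),"line",f(l[2:]),"tcp",f(yaw()[0][:2]*1000))
k=(u>296)&(u<450)&(v>150)&(v<182)&(X[:,2]>.012)&(X[:,2]<.034)&(V[v,u]<75)
sx=((X[k][:,:2]*1000-o)@ex);print([(x,round(float(X[k][abs(sx-x)<1.5][:,2].max(initial=0)*1000))) for x in range(-105,-60,3)])
```

```text
marker top z 0.14399750720547583 4182
marker [1.1186876e-01 9.9372298e-01 4.9460898e+02 6.8339516e+01] 83.57694
band end [497.64108   95.273575]
pen [1.1114281e-01 9.9380445e-01 5.5403522e+02 1.8527824e+01] 83.6188
stand coords: pen (np.float64(-20.51966780420385), np.float64(-0.17688423494346983)) band end (np.float64(-85.42185137924378), np.float64(69.52186169538327)) line (np.float64(-85.31448467364113), np.float64(42.417882799946696)) tcp (np.float64(-85.28264035807658), np.float64(-0.40335484070533073))
[(-105, 0), (-102, 29), (-99, 31), (-96, 30), (-93, 29), (-90, 0), (-87, 0), (-84, 0), (-81, 0), (-78, 0), (-75, 31), (-72, 31), (-69, 31), (-66, 31), (-63, 31)]
```

```bash
python3 -m handwheel '[0.007,0,-0.2,0,0,0,0,0,-0.2,0,0,0,0,0,-0.15,0,0,0,0,0,-0.1,0,0,0,0,0,0,0,0,0]' | grep -E "eef|contact"
python3 -m handwheel '[0,0,-0.05,0,0,0,0,0,-0.04,0,0,0,0,0,-0.03,0,0,0,0,0,0,0,0,0,0,0,0,0,0,0]' | grep -E "eef|contact"
```

```text
eef_pos: [0.4879, 0.0256, 0.058]
contact_force: [-1.0, 0.6, -0.4]
eef_pos: [0.4913, 0.0263, 0.0441]
contact_force: [-0.6, -0.9, -0.0]
```

```bash
python3 -m handwheel '[0,0,-0.012,0,0,0,0,0,0,0,0,0,0,0,0,0,0,0]' | grep -E "eef|contact"
python3 -m handwheel '[0,0,0,0,0,0,0,0,0,0,0,0,0,0,0,0,0,0,0,0,0,0,0,0]' 0.3 | grep -E "eef|contact|opening"
python3 -m handwheel '[0,0,0.05,0,0,0,0,0,0.15,0,0,0,0,0,0.25,0,0,0,0,0,0.25,0,0,0,-0.25,0,0.2,0,0,0]' | grep eef
python3 -m handwheel '[-0.1,0,0,0,0,0,0,0,0,0,0,0,0,0,0,0,0,0,0,0,0,0,0,0]' | grep -E "eef|contact"
python3 - <<'E'
from h import *
p,d,c=shot("wrist","w8.png");print(yaw())
shot("side","side1.png")
H,S,V=cv2.split(cv2.cvtColor(p,cv2.COLOR_BGR2HSV));u,v,X=cloud(c,d)
th=np.radians(-6.55);ex=np.array([np.cos(th),np.sin(th)]);ey=np.array([-ex[1],ex[0]]);o=np.array([.639,.0088])-.065*ex
q=X[:,:2]-o;sx=q@ex;sy=q@ey
for n,x0 in(("marker",-.084),("pen",-.020)):
    k=(abs(sx-x0)<.012)&(X[:,2]>.018)&(abs(sy)<.085)&((abs(abs(sy)-.045)>.008))
    l=cv2.fitLine((X[k][:,:2]*1000).astype(np.float32),cv2.DIST_HUBER,0,.01,.01).ravel()
    print(n,k.sum(),"sx",np.median(sx[k]),"sy",sy[k].min(),sy[k].max(),"top z",np.median(X[k][:,2]),"ang",np.degrees(np.arctan2(l[1],l[0])))
k=(abs(sx-.065)<.026)&(abs(sy)<.026)&(S[v,u]>150);print("roll z",np.percentile(X[k][:,2],[20,50,90]) if k.any() else None)
E
```

```text
eef_pos: [0.4912, 0.0265, 0.0422]
contact_force: [-0.3, -0.5, -0.2]
eef_pos: [0.4911, 0.0264, 0.042]
contact_force: [-0.1, -0.1, -0.9]
opening: 0.302
eef_pos: [0.4633, 0.0255, 0.1784]
eef_pos: [0.4436, 0.0264, 0.1725]
contact_force: [-0.4, -0.4, 0.1]
(array([0.44362978, 0.02640676, 0.17225522]), np.float64(-6.312334176357189), array([-1.11928940e-03,  2.34838240e-04, -9.99999346e-01]))
marker 19343 sx -0.08611036511697412 sy -0.05739718604347359 0.0704636146283215 top z 0.22617813226829891 ang 73.37978
pen 2200 sx -0.02291711792097867 sy -0.07335594669321946 0.06479945311572777 top z 0.02677831358773422 ang 83.47173
roll z [0.03950281 0.05487176 0.05608567]
```

View pics/w8.png

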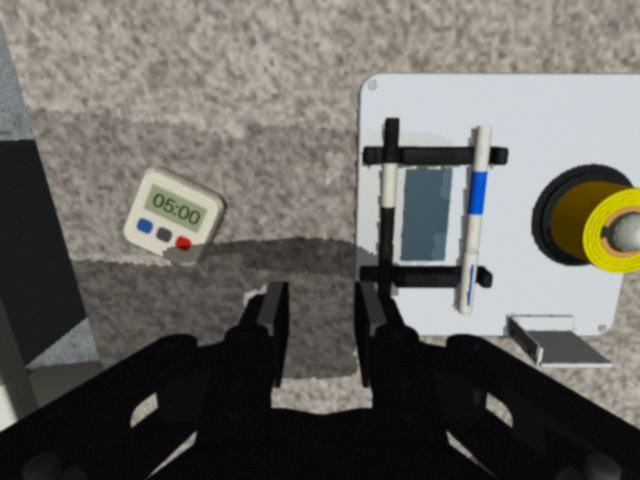

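The marker lies in the front groove from (391,120) to beyond (385,295), parallel to the blue pen. I'll check its height without the gripper pixels in the way, then sign off.

Run:
```python
from h import *
p,d,c=load("wrist");u,v,X=cloud(c,d)
k=(u>375)&(u<402)&(v>165)&(v<262)&(X[:,2]>.018)&(X[:,2]<.06)
print("marker top z",np.percentile(X[k][:,2],[5,50,95]),np.median(X[k],0));P=(X[k][:,:2]*1000).astype(np.float32)
l=cv2.fitLine(P,cv2.DIST_HUBER,0,.01,.01).ravel();print(l,np.degrees(np.arctan2(l[1],l[0])))
p,d,c=load("side");u,v,X=cloud(c,d);H,S,V=cv2.split(cv2.cvtColor(p,cv2.COLOR_BGR2HSV))
k=(abs(X[:,0]-.603)<.05)&(abs(X[:,1]-.241)<.05)&(X[:,2]>.004)&(H[v,u]<20)&(S[v,u]>70);print("core",k.sum(),np.median(X[k],0),X[k].max(0))
print(ctrl.get_state()["time"])
```

```text
marker top z [0.02384842 0.0268559  0.02847182] [0.49144449 0.03187037 0.0268559 ]
[1.1669270e-01 9.9316806e-01 4.9131387e+02 3.1127502e+01] 83.29873
core 79 [0.6038807  0.25006977 0.03550266] [0.62433631 0.29074388 0.04196374]
18.1333
```

All checks agree with the task: marker top is at 27 mm (16 + 11), parallel to the groove, the roll is home and the core is in the tray.

```bash
python3 -c "
from plant import ctrl
print(ctrl.sign_off())"
```

```text
the job is handed in; nothing more can be done
None
```

I handed the job in at about 18 s of the 64 s limit (no verdict was returned); by my last camera checks the core is in the tray, the new roll is home over the keys, and the black marker lies in the front groove with its cap the same way as the blue pen's.

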